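# Set the polisher's speed and start it

### The job

Turn the black speed dial on the sloping console until its white line points at the red tab on the scale, let go of it, and only then start the polisher: push the green switch knob fully in and, holding it in, turn it a quarter turn clockwise to its stop, so that it stays in when you let go. Do not shift the red tab, and leave the other things on the bench where they are.

Things in the scene. Friction and masses are not known exactly. Their poses are not given: they have to be found in the camera images.
- console: Dark grey speed console fixed to the bench, 170 (x) x 180 (y) x 134 mm high, origin under its centre, front at its own -x. The panel rises at 30 degrees from 50 mm high at the front edge: its outward normal leans 30 degrees from vertical towards the console's -x. The dial's axis meets the panel 16 mm in front of the origin, 90 mm up.
- dial_grip (a point): On the black dial's axis, 31 mm out from the panel: grip here. z is the dial's axis, out of the panel; x is the way the white line points (turns with the dial). Round skirt of radius 26 mm, up to 7 mm off the panel; on it a bar grip 46 mm long (along x, centred), 14 mm wide, up to 40 mm off the panel. The white line runs along half of the bar's top and down that end. The space around it is clear.
- dial_line (a point): Point that turns with the dial: 40 mm from the axis along the white line, 3 mm off the panel. The dial is set when it coincides with mark_tip.
- dial (a joint): Dial angle, 0 to 5.24 rad, growing clockwise as seen from in front of the panel; stiff by friction of about 0.05 Nm, stays where it is left. Starts between 0.1 and 1.0 rad, always 1.6 to 3.7 rad short of (anticlockwise from) the red tab.
- mark_tip (a point): Inner tip of the red tab, a small pointer lying on the white scale: 40 mm from the dial's axis, 3 mm off the panel; the tab reaches out to 58 mm, is 16 mm wide there and stands 6 mm off the panel. It can be pushed round the scale, but must not be.
- mark (a joint): Angle of the red tab about the dial's axis, counted as the dial's: the dial is set when dial equals it (2.6 to 3.8 rad).
- switchbox: Grey start-switch box with a yellow disc, fixed to the bench, 110 x 110 x 60 mm high, origin at the centre of its underside. The switch knob stands upright on the middle of its top.
- switch_grip (a point): On the green switch knob's upright axis: grip here; 101 mm above the bench while the knob is out. x points along the knob's white line. Skirt of radius 24 mm, 10 to 16 mm above the box's top; on it a bar grip 42 mm long (along x, centred), 14 mm wide, up to 50 mm above the box's top.
- switch_push (a joint): How far the green knob is pushed in: 0 (out) to 0.007 m (hard stop). A spring pushes it out with 4 N, 7.5 N at full depth. Out, it cannot turn (a lug sits in a slot). More than 4.5 mm in, it turns freely; once turned, the lug catches under a lip, so that let go it stays about 4 mm in. Not turned, it springs out.
- switch_turn (a joint): Turn of the green knob, 0 (off, white line along the box's +x, at the black tick) to 1.57 rad (on, hard stop, at the green tick on the box's -y), clockwise seen from above; friction about 0.03 Nm.
- black_spool: Bystander: black thread spool, 40 mm across, 55 mm high, origin under its centre.
- tan_spool: Bystander: tan thread spool, 40 mm across, 55 mm high, origin under its centre.
- stone: Bystander: river stone, 90 mm across, 40 mm high, origin under its centre.
- pliers: Bystander: pliers with red handles lying along their x, about 140 mm long, 46 mm wide, 12 mm high.
- spray: Bystander: pale grey spray can with a white band, 52 mm across, 160 mm high, origin under its centre.
- pickle_bowl: Bystander: small white bowl, 80 mm across, 35 mm high, origin under its centre.
- screwdriver: Bystander: yellow-handled screwdriver, 160 mm long, lying along its x.
Mind the look-alikes: they are no part of the job. Leave any yellow look-alike of the console alone.

How it is judged:
On the way, in this order (a step that is already met when the one before it is completed fails the run):
1. the dial's white line points at the red tab (within 5 degrees) and the dial is let go, with the switch still off (distance between dial_line and mark_tip below 0.0035 m and contact force between the fingers and console below 0.2 N and value of joint switch_turn below 0.3 rad), for 0.2 s.
2. the green knob is pushed in and turned clockwise to its stop (value of joint switch_push above 0.0025 m and value of joint switch_turn above 1.35 rad), for 0.1 s.
At the end, for the whole second after the job is handed in: The dial's white line points at the red tab within 5 degrees (3.5 mm at 40 mm from the axis), and the green switch knob stays in by itself (more than 2.5 mm) and is turned to on (more than 1.35 of 1.57 rad) (all of step 2 and distance between dial_line and mark_tip below 0.0035 m); the robot touches nothing.
It fails at once if the switch is turned on before the dial is set to the tab (value of joint switch_turn above 0.6 rad and distance between dial_line and mark_tip above 0.006 m).
It fails at once if the red tab is shifted (more than 3 mm) (distance of mark_tip from where it was at the start of the episode above 0.003 m).
It fails at once if something else on the bench is shifted (more than 25 mm) (distance of any of black_spool, tan_spool, stone, pliers, spray, pickle_bowl, screwdriver from where it was at the start of the episode above 0.025 m).
It also fails if it takes over 64 s, if anything falls off the work surface, if the arm or the gripper's body presses on something with over 40 N, if the wrist force passes 120 N, or if a joint passes its speed limit or range.

### The arm

A 6-joint arm with a two-finger parallel gripper is mounted at the origin on the work surface. World frame = base frame: x ahead of the robot, y to its left, z up, the work surface at z = 0. Lengths are in m, angles in rad, forces in N, time in s.
With the tool pointing down it reaches from about 0.25 to 0.8 m from the base axis. Payload 8.5 kg.
Tool frame: the origin (TCP) lies midway between the tips of the shut fingers; the grasp point (between the pads) lies 19 mm behind it; x points along the fingers, z is the direction in which the jaws open and shut, and the axes are right-handed (so a half turn about x gives the same grasp; the last joint's range is limited). The gripper opens to 85 mm and grips with 20 to 120 N. Pads are 22 mm wide; open, the fingers measure 114 mm over their backs; the gripper's body (76 mm by 85 mm) begins 54 mm behind the grasp point. The pads swing forward as they close: fully open they stand 13 mm farther back than shut.
Start: joints at [-1.305, 0.238, -0.013, 1.319, 0, 1.571], TCP at [0.138, -0.507, 0.231] pointing down, gripper open.
Joint ranges: [-2.66, 2.66], [-1.03, 1.9], [-1.14, 1.46], [-1.82, 2.27], [-1.45, 1.34], [-3.14, 3.14]. Speed limits (rad/s): [2.22, 2.22, 2.79, 3.14, 3.14, 3.14].

### API

Orientations are given as a unit quaternion [w, x, y, z].
In Python, from bench import ctrl gives the robot as it stands.
- The arm moves only by the tool send_rows, never from a script. Its argument "plan" is a list of rows, each an object with "delta_pos": the shift along the tool's x, y, z in cm, a list of three; "delta_rot": the turn, a rotation vector about the tool's x, y, z in rad, a list of three; "grip": the closure, from 0 (fully open) to 1 (shut). In form: [{"delta_pos": [tx, ty, tz], "delta_rot": [rx, ry, rz], "grip": grip}, ...]. A call has 1 to 20 rows; each row shifts and turns the commanded pose from where the row before left it, along the tool's axes as they then stand; what a row does not reach is not made up. A row lasts 1/8 s, in which the tool goes at most 62.5 mm and 10.7 degrees, less where a joint would pass 70% of its speed; a pose out of reach is approached as far as the arm can. A call with a gripper value outside its range is refused whole. The fingers move at their own pace and stop on an object; "squeeze" is the grip in N (left out, the last holds). Time passes only in rows, so rows that do not move let the fingers close. It gives the time, the measured TCP pose, the force and the opening at its end, in the units of the state.
- ctrl.observe(): the state, without advancing time (a new reading comes with each control period).
- ctrl.snapshot(name): name is "scene" or "top"; returns a dict with "frame" (420x560x3 uint8, red, green, blue), "fx", "fy", "cx", "cy" (pixels), "cam_to_world" (4x4, takes a point from camera to world coordinates). Camera axes: x right, y down, z forward; pixel columns grow to the right and rows downward; lengths in m; the calibration is good to about 2 mm. A picture is of the moment at which its call begins. There is no depth.
- ctrl.close_job(): hands the job in, once; it reports no verdict.
The state is a dict: "clock": time; "qpos": joint angles; "joint_vel": joint speeds; "tau": joint torques, N m; "position": TCP position; "tool_rot": TCP orientation; "force": force on the tool from outside, world axes, zero at the start; "torque": the same for the moment, N m; "opening": opening from 0.0 (shut) to 1.0 (fully open).
Only numpy, scipy, OpenCV 4.12 (cv2) and the standard library are available. Lean on these libraries where they do the work, as an engineer would, in place of code of your own. Each camera call takes 0.05 s, during which the arm holds its last target. There are 200 camera calls.

## Working session

There is one attempt and no reset: what is moved stays moved. The work goes in short steps, Python scripts to look and compute and a tool call to move; the robot and the scene stay as the last step left them, time stands still between calls to the robot, and variables do not carry over. Pictures are saved under pics/ and viewed, about 8 in all and at most 12, crops included, and the job is handed in when it is done.

Besides the shell and the picture viewer there is one more tool, called as a command line: name --argument value ..., lists and objects as JSON in quotes. send_rows: Moves the arm, as the interface text tells. Its arguments: {"type":"object","properties":{"plan":{"type":"array"},"squeeze":{"type":"number"}},"required":["plan"]}

```bash
mkdir -p pics; ls
python3 - <<'E'
from bench import ctrl
import cv2,numpy as np
np.set_printoptions(precision=4,suppress=True)
for n in ("scene","top"):
    s=ctrl.snapshot(n); cv2.imwrite(f"pics/{n}0.png",s["frame"][:,:,::-1]); print(n,s["fx"],s["fy"],s["cx"],s["cy"]);print(np.array(s["cam_to_world"]))
print(ctrl.observe())
E
```

```text
pics
scene 530.3518757723647 530.3518757723647 278.00193405671433 211.39679683072438
[[-0.2714  0.8153 -0.5115  1.2008]
 [ 0.9624  0.2219 -0.1568  0.2038]
 [-0.0144 -0.5348 -0.8449  1.2564]
 [ 0.      0.      0.      1.    ]]
top 546.2631747104966 546.2631747104966 278.75339594696527 208.273793894315
[[ 0.0087 -0.9895  0.1445  0.3146]
 [-1.     -0.0081  0.0047 -0.0193]
 [-0.0035 -0.1446 -0.9895  1.5428]
 [ 0.      0.      0.      1.    ]]
{'clock': 0.1, 'qpos': array([-1.305 ,  0.2387, -0.0142,  1.3192, -0.    ,  1.5708]), 'joint_vel': array([ 0.0004, -0.0014,  0.0015,  0.    ,  0.0013,  0.0016]), 'tau': array([ -0.0007, -53.9722,  34.6998,   0.0135,  -0.    ,  -0.    ]), 'position': array([ 0.1378, -0.5062,  0.2307]), 'tool_rot': array([ 0.5615,  0.4296,  0.5622, -0.4291]), 'force': array([ 0.6198, -0.8856,  0.1818]), 'torque': array([-0.005 , -0.0359,  0.0372]), 'opening': 1.0015794025413307}
```

View pics/scene0.png

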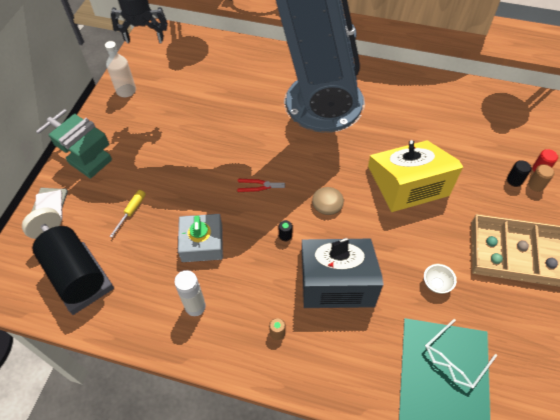

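View pics/top0.png

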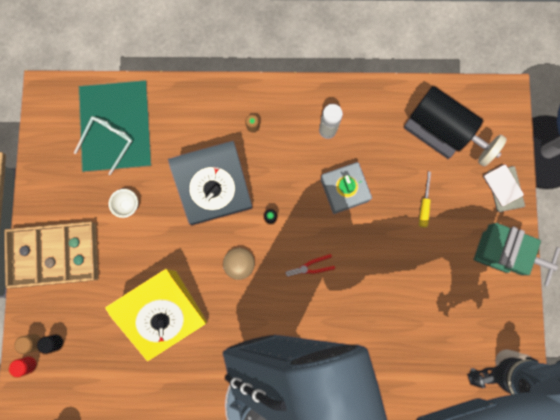

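Candidates: dark grey console, top (212,188) / scene (340,270), against the yellow look-alike, top (158,315) / scene (415,172). Green knob on the grey box, top (347,184) / scene (200,232), against the green-topped spools, top (270,215) and (252,121). By the description I choose the grey console and the grey box with the yellow disc, and check them in one combined crop.

Run:
```python
import cv2,numpy as np
t=cv2.imread("pics/top0.png");s=cv2.imread("pics/scene0.png")
def c(im,x,y,w,h,k=4): return cv2.resize(im[y:y+h,x:x+w],(w*k,h*k),interpolation=cv2.INTER_CUBIC)
a=np.hstack([c(t,165,138,90,75+13),c(s,295,230,90,88)])[:,:720]
b=np.hstack([c(t,315,150,65,62),c(s,170,205,65,62),np.zeros((248,200,3),np.uint8)])
b=b[:,:720]
cv2.imwrite("pics/crop1.png",np.vstack([a,b]))
```

```text
(no output)
```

View pics/crop1.png

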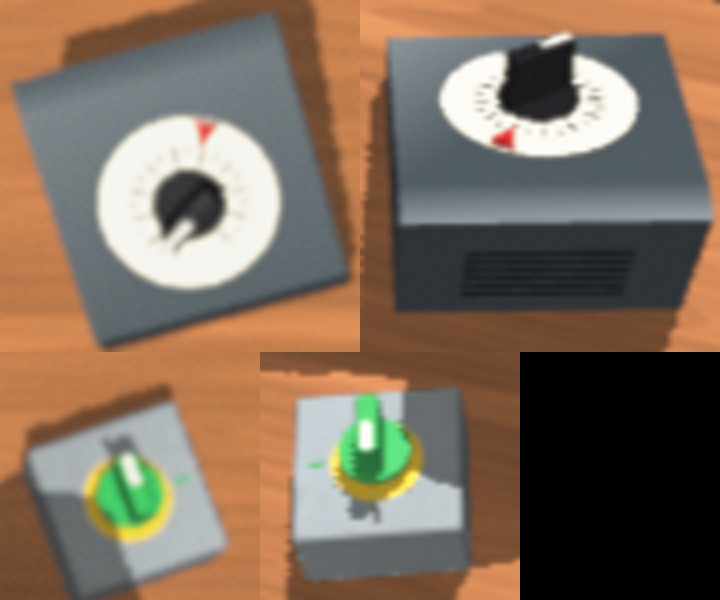

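Top-left/right: the grey console with a white disc (top px about (212,188)), the black bar with its line pointing lower-left to (206,198), and the red tab up at (216,171). Bottom: the green knob on the yellow disc, top (347,184), its line at the black tick, the green tick to its right. The choice holds. Now I measure both.

```bash
cat > h.py <<'E'
import cv2,numpy as np
from scipy.optimize import least_squares
from scipy.spatial.transform import Rotation as R
from bench import ctrl
np.set_printoptions(precision=4,suppress=True)
C={"scene":(530.352,278.002,211.397,np.array([[-0.2714,0.8153,-0.5115,1.2008],[0.9624,0.2219,-0.1568,0.2038],[-0.0144,-0.5348,-0.8449,1.2564]])),
"top":(546.263,278.753,208.274,np.array([[0.0087,-0.9895,0.1445,0.3146],[-1,-0.0081,0.0047,-0.0193],[-0.0035,-0.1446,-0.9895,1.5428]]))}
def proj(cam,P):
    f,cx,cy,T=C[cam]; p=(np.asarray(P)-T[:,3])@T[:,:3]
    return np.stack([f*p[...,0]/p[...,2]+cx,f*p[...,1]/p[...,2]+cy],-1)
def frame(x,y,yaw):           # console pose -> axis point on panel, normal, up-slope, left(y)
    Rz=R.from_euler('z',yaw).as_matrix()
    s,c=.5,3**.5/2
    return np.array([x,y,0])+Rz@[-.016,0,.09],Rz@[-s,0,c],Rz@[c,0,s],Rz@[0,1,0]
def on(fr,r,a,h):             # a: clockwise from up-slope seen from in front
    o,n,u,l=fr; return o+r*(np.cos(a)*u-np.sin(a)*l)+h*n
def tool(zdir,xdir):          # rotation with tool x, jaw dir z
    x=xdir/np.linalg.norm(xdir); z=zdir-x*(x@zdir); z/=np.linalg.norm(z)
    return R.from_matrix(np.stack([x,np.cross(z,x),z],1))
def obs():
    o=ctrl.observe(); q=o["tool_rot"]; return o,np.array(o["position"]),R.from_quat([q[1],q[2],q[3],q[0]])
def goto(p,Rt):               # delta in tool axes: cm, rad
    o,p0,R0=obs(); return R0.inv().apply(p-p0)*100,(R0.inv()*Rt).as_rotvec()
E
cat > fit.py <<'E'
from h import *
def cc(k,p):
    x,y=p
    if k=="ct":return "top",(165+x/4-.4,138+y/4-.4)
    if k=="cs":return "scene",(295+(x-360)/4-.4,230+y/4-.4)
    if k=="bt":return "top",(315+x/4-.4,150+(y-352)/4-.4)
    if k=="bs":return "scene",(170+(x-260)/4-.4,205+(y-352)/4-.4)
def disc(cam,box,lo):
    im=cv2.imread(f"pics/{cam}0.png");x,y,w,h=box;m=(im[y:y+h,x:x+w].min(2)>lo).astype(np.uint8)
    n,l,st,_=cv2.connectedComponentsWithStats(m);i=1+st[1:,4].argmax()
    pts=np.argwhere(l==i)[:,::-1].astype(np.int32);e=cv2.fitEllipse(cv2.convexHull(pts))
    return np.array(e[0])+[x,y],e
dt,e1=disc("top",(165,138,90,88),190);ds,e2=disc("scene",(295,230,90,88),190);print(dt,e1[1:],ds,e2[1:])
L=lambda P,x,y,w:np.array([x,y,0])+R.from_euler('z',w).as_matrix()@np.array(P)
ob=[("ct",(15,88),(.085,.09,.134)),("ct",(275,12),(.085,-.09,.134)),("ct",(105,347),(-.085,.09,.03)),("ct",(345,275),(-.085,-.09,.03)),("cs",(398,224),(.085,-.09,.134)),("cs",(710,220),(.085,.09,.134)),("cs",(398,309),(.085,-.09,0)),("cs",(680,310),(.085,.09,0))]
def res(v):
    fr=frame(*v[:3]);r=[3*(proj("top",fr[0]+.001*fr[1])-dt)]
    r+=[proj(c,L(P,*v[:3]))-q for k,p,P in ob for c,q in[cc(k,p)]]
    r+=[3*(proj(c,on(fr,.051,v[3],.005))-q) for c,q in[cc("ct",(205,130)),cc("cs",(506,141))]]
    r+=[2*(proj(c,on(fr,.023,v[4],.036))-q) for c,q in[cc("ct",(167,238)),]]
    return np.concatenate(r)
s=least_squares(res,[.55,.1,.3,0.,4.],loss="soft_l1");v=s.x
print("console",v,"turn",v[3]-v[4],(v[3]-v[4])%(2*np.pi));print(res(v).reshape(-1,2).round(1).tolist());print("scene disc",proj("scene",frame(*v[:3])[0]),ds)
print("panel pt",frame(*v[:3])[0],"n",frame(*v[:3])[1])
h=.055
sb=[("bt",(25,455),(h,h,.06)),("bt",(172,403),(h,-h,.06)),("bt",(227,545),(-h,-h,.06)),("bs",(295,402),(-h,-h,.06)),("bs",(458,390),(-h,h,.06)),("bs",(466,528),(h,h,.06)),("bs",(292,540),(h,-h,.06))]
def r2(w): return np.concatenate([proj(c,L(P,*w))-q for k,p,P in sb for c,q in[cc(k,p)]])
s=least_squares(r2,[.55,-.13,.3],loss="soft_l1");print("switch",s.x,r2(s.x).reshape(-1,2).round(1).tolist())
E
python3 fit.py
```

```text
[211.6201 187.9959] ((42.28096008300781, 44.89091491699219), 91.08570098876953) [339.2531 255.1363] ((25.999853134155273, 48.885719299316406), 93.46151733398438)
console [0.5962 0.1716 0.2898 0.4629 4.3339] turn -3.871040213431125 2.412145093748461
[[2.9, 0.2], [-0.7, -1.5], [-0.0, -0.9], [-0.3, -0.3], [1.8, -0.0], [0.3, 1.5], [0.7, 1.0], [-1.2, 2.4], [0.1, 0.7], [0.3, 1.6], [0.4, -0.1], [-0.7, 0.5]]
scene disc [338.6761 256.0826] [339.2531 255.1363]
panel pt [0.5809 0.1671 0.09  ] n [-0.4792 -0.1429  0.866 ]
switch [ 0.593  -0.1989  0.3663] [[-0.0, -0.1], [0.2, -0.8], [1.3, 0.4], [0.1, -0.7], [0.6, -1.2], [0.0, 0.5], [0.4, 1.3]]
```

```bash
cat > plan.py <<'E'
from h import *
o,p,R0=obs()
W=lambda q1,pt:R.from_euler('z',q1)*R.from_euler('y',pt)
print("start roll",(W(o["qpos"][0],np.pi/2).inv()*R0).as_rotvec(), "q6",o["qpos"][5],"tool axes",R0.as_matrix().tolist())
fr=frame(.5962,.1716,.2898);a=4.334
for k in(0,1):
    z=on(fr,1,a+np.pi/2+k*np.pi,0)-fr[0]
    T=tool(z,-fr[1]);print("dial roll",k,(W(.2898,np.pi/3).inv()*T).as_rotvec())
for k in(0,1):
    y=.3663;z=np.array([-np.sin(y),np.cos(y),0])*(1-2*k)
    T=tool(z,np.array([0,0,-1.]));print("switch roll",k,(W(np.arctan2(-.1989,.593),np.pi/2).inv()*T).as_rotvec())
E
python3 plan.py
```

```text
start roll [ 0.      0.0013 -0.    ] q6 1.5708028405964058 tool axes [[-0.00034912633708600316, 0.9648829764417972, 0.26267988100275047], [0.0012662934592395647, 0.262680112979409, -0.9648821455214104], [-0.999999137305466, -4.2359539980108e-06, -0.0013135335476696652]]
dial roll 0 [-0.3784 -0.      0.    ]
dial roll 1 [ 2.7632  0.     -0.    ]
switch roll 0 [-2.2607  0.      0.    ]
switch roll 1 [ 0.8809  0.     -0.    ]
```

send_rows --plan '[{"delta_pos": [-5,0,0],"delta_rot": [0.15,0,0],"grip": 0},{"delta_pos": [-5,0,0],"delta_rot": [0,0,0],"grip": 0},{"delta_pos": [-4,0,0],"delta_rot": [0,0,0],"grip": 0}]'

```text
clock: 0.48
position: [0.1379, -0.5064, 0.373]
tool_rot: [0.528, 0.47, 0.528, -0.47]
force: [-0.1, -1.1, -0.1]
opening: 1.002
```

```bash
python3 plan.py
```

```text
start roll [ 0.15   -0.0005  0.0001] q6 1.7208188045736224 tool axes [[0.00015294070795418557, 0.9933084214302014, 0.11549180284756794], [-0.0005184877461217319, 0.11549186744174517, -0.993308290373777], [-0.9999998538897878, 9.203618859254803e-05, 0.0005326816526006195]]
dial roll 0 [-0.3784 -0.      0.    ]
dial roll 1 [ 2.7632  0.     -0.    ]
switch roll 0 [-2.2607  0.      0.    ]
switch roll 1 [ 0.8809  0.     -0.    ]
```

send_rows --plan '[{"delta_pos": [0,0,0],"delta_rot": [-0.18,0,0],"grip": 0},{"delta_pos": [0,0,0],"delta_rot": [-0.18,0,0],"grip": 0},{"delta_pos": [0,0,0],"delta_rot": [-0.18,0,0],"grip": 0},{"delta_pos": [0,0,0],"delta_rot": [-0.18,0,0],"grip": 0},{"delta_pos": [0,0,0],"delta_rot": [-0.18,0,0],"grip": 0},{"delta_pos": [0,0,0],"delta_rot": [-0.18,0,0],"grip": 0},{"delta_pos": [0,0,0],"delta_rot": [-0.18,0,0],"grip": 0},{"delta_pos": [0,0,0],"delta_rot": [-0.18,0,0],"grip": 0},{"delta_pos": [0,0,0],"delta_rot": [-0.18,0,0],"grip": 0},{"delta_pos": [0,0,0],"delta_rot": [-0.18,0,0],"grip": 0},{"delta_pos": [0,0,0],"delta_rot": [-0.18,0,0],"grip": 0},{"delta_pos": [0,0,0],"delta_rot": [-0.18,0,0],"grip": 0},{"delta_pos": [0,0,0],"delta_rot": [-0.18,0,0],"grip": 0},{"delta_pos": [0,0,0],"delta_rot": [-0.18,0,0],"grip": 0},{"delta_pos": [0,0,0],"delta_rot": [-0.18,0,0],"grip": 0},{"delta_pos": [0,0,0],"delta_rot": [-0.18,0,0],"grip": 0},{"delta_pos": [0,0,0],"delta_rot": [-0.18,0,0],"grip": 0},{"delta_pos": [0,0,0],"delta_rot": [-0.18,0,0],"grip": 0},{"delta_pos": [0,0,0],"delta_rot": [-0.18,0,0],"grip": 0},{"delta_pos": [0,0,0],"delta_rot": [-0.18,0,0],"grip": 0}]'

```text
clock: 2.98
position: [0.1379, -0.5064, 0.3709]
tool_rot: [0.336, -0.622, 0.336, 0.622]
force: [0.3, -0.5, -0.3]
opening: 0.996
```

```bash
cat > d.py <<'E'
from h import *
fr=frame(.5962,.1716,.2898);a=4.334
T=tool(-(on(fr,1,a+np.pi/2,0)-fr[0]),-fr[1])
for k in(1,-1):
    T=tool(k*(on(fr,1,a+np.pi/2,0)-fr[0]),-fr[1])
    for h in(.11,.012): print(k,h,*goto(fr[0]+h*fr[1],T))
o=obs()[0];print(o["qpos"],o["position"],o["force"])
E
python3 d.py
```

```text
1 0.11 [ 18.6164 -68.6897  33.6   ] [ 1.4458 -0.2492 -0.5168]
1 0.012 [ 27.1037 -73.3819  32.1897] [ 1.4458 -0.2492 -0.5168]
-1 0.11 [ 18.6164 -68.6897  33.6   ] [-1.6172  0.5291 -0.2551]
-1 0.012 [ 27.1037 -73.3819  32.1897] [-1.6172  0.5291 -0.2551]
[-1.305   0.2356  0.3366  1.6727  0.     -1.8851] [ 0.1379 -0.5064  0.3709] [ 0.2738 -0.5283 -0.3097]
```

send_rows --plan '[{"delta_pos": [0.3,-4.9,2.4],"delta_rot": [0,0,0],"grip": 0},{"delta_pos": [0.3,-4.9,2.4],"delta_rot": [0,0,0],"grip": 0},{"delta_pos": [0.3,-4.9,2.4],"delta_rot": [0,0,0],"grip": 0},{"delta_pos": [0.3,-4.9,2.4],"delta_rot": [0,0,0],"grip": 0},{"delta_pos": [0.3,-4.9,2.4],"delta_rot": [0,0,0],"grip": 0},{"delta_pos": [0.3,-4.9,2.4],"delta_rot": [0,0,0],"grip": 0},{"delta_pos": [0.3,-4.9,2.4],"delta_rot": [0,0,0],"grip": 0},{"delta_pos": [0.3,-4.9,2.4],"delta_rot": [0,0,0],"grip": 0},{"delta_pos": [0.3,-4.9,2.4],"delta_rot": [0,0,0],"grip": 0},{"delta_pos": [0.3,-4.9,2.4],"delta_rot": [0,0,0],"grip": 0},{"delta_pos": [0.3,-4.9,2.4],"delta_rot": [0,0,0],"grip": 0},{"delta_pos": [0.3,-4.9,2.4],"delta_rot": [0,0,0],"grip": 0},{"delta_pos": [0.3,-4.9,2.4],"delta_rot": [0,0,0],"grip": 0},{"delta_pos": [0.3,-4.9,2.4],"delta_rot": [0,0,0],"grip": 0}]'

```text
clock: 4.72
position: [0.532, 0.15, 0.3289]
tool_rot: [0.338, -0.621, 0.338, 0.621]
force: [1.0, -0.1, 0.8]
opening: 0.998
```

```bash
python3 d.py
```

```text
1 0.11 [14.3651  0.2392  0.3189] [ 1.4405 -0.2516 -0.5157]
1 0.012 [22.8501 -4.4671 -1.0578] [ 1.4405 -0.2516 -0.5157]
-1 0.11 [14.3651  0.2392  0.3189] [-1.6224  0.5288 -0.258 ]
-1 0.012 [22.8501 -4.4671 -1.0578] [-1.6224  0.5288 -0.258 ]
[ 0.2748  0.2777  0.2877  1.5812 -0.     -0.2997] [0.532  0.15   0.3289] [ 0.9541 -0.0777  0.7692]
```

send_rows --plan '[{"delta_pos": [0,0,0],"delta_rot": [-0.1622,0.0529,-0.0258],"grip": 0},{"delta_pos": [0,0,0],"delta_rot": [-0.1622,0.0529,-0.0258],"grip": 0},{"delta_pos": [0,0,0],"delta_rot": [-0.1622,0.0529,-0.0258],"grip": 0},{"delta_pos": [0,0,0],"delta_rot": [-0.1622,0.0529,-0.0258],"grip": 0},{"delta_pos": [0,0,0],"delta_rot": [-0.1622,0.0529,-0.0258],"grip": 0},{"delta_pos": [0,0,0],"delta_rot": [-0.1622,0.0529,-0.0258],"grip": 0},{"delta_pos": [0,0,0],"delta_rot": [-0.1622,0.0529,-0.0258],"grip": 0},{"delta_pos": [0,0,0],"delta_rot": [-0.1622,0.0529,-0.0258],"grip": 0},{"delta_pos": [0,0,0],"delta_rot": [-0.1622,0.0529,-0.0258],"grip": 0},{"delta_pos": [0,0,0],"delta_rot": [-0.1622,0.0529,-0.0258],"grip": 0},{"delta_pos": [0,0,0],"delta_rot": [0,0,0],"grip": 0}]'

```text
clock: 6.1
position: [0.5306, 0.1474, 0.3288]
tool_rot: [0.231, 0.828, 0.215, -0.463]
force: [-0.5, 0.2, -0.3]
opening: 0.997
```

```bash
python3 d.py
```

```text
1 0.11 [12.3773 -3.0935  6.6038] [ 3.1389 -0.0011 -0.0008]
1 0.012 [22.1773 -3.1002  6.5986] [ 3.1389 -0.0011 -0.0008]
-1 0.11 [12.3773 -3.0935  6.6038] [-0.0027  0.0005 -0.0007]
-1 0.012 [22.1773 -3.1002  6.5986] [-0.0027  0.0005 -0.0007]
[ 0.2643 -0.1157 -0.3022  0.8611  0.0119 -1.9685] [0.5306 0.1474 0.3288] [-0.4672  0.1748 -0.2833]
```

send_rows --plan '[{"delta_pos": [4.1,-1,2.2],"delta_rot": [0,0,0],"grip": 0},{"delta_pos": [4.1,-1,2.2],"delta_rot": [0,0,0],"grip": 0},{"delta_pos": [4.1,-1.1,2.2],"delta_rot": [0,0,0],"grip": 0},{"delta_pos": [0,0,0],"delta_rot": [0,0,0],"grip": 0}]'

```text
clock: 6.6
position: [0.5262, 0.1515, 0.1823]
tool_rot: [0.231, 0.826, 0.215, -0.466]
force: [0.3, -0.2, 0.7]
opening: 1.0
```

```bash
python3 d.py
cat > look.py <<'E'
from h import *
import sys
x,y,w,h,X,Y,W,H,n=[int(i) for i in sys.argv[1:9]]+[sys.argv[9]]
def c(nm,x,y,w,h):
    im=ctrl.snapshot(nm)["frame"][:,:,::-1]; cv2.imwrite(f"pics/{n}_{nm}.png",im); return cv2.resize(im[y:y+h,x:x+w],(400,int(400*h/w)),interpolation=cv2.INTER_CUBIC)
cv2.imwrite(f"pics/{n}.png",np.hstack([c("top",x,y,w,h),c("scene",X,Y,W,H)]))
E
python3 look.py 160 130 100 100 290 205 100 100 pre
```

```text
1 0.11 [-0.1628  0.1838 -0.2559] [ 3.1378  0.0037 -0.012 ]
1 0.012 [ 9.6369  0.2067 -0.3306] [ 3.1378  0.0037 -0.012 ]
-1 0.11 [-0.1628  0.1838 -0.2559] [-0.0038  0.0076  0.0024]
-1 0.012 [ 9.6369  0.2067 -0.3306] [-0.0038  0.0076  0.0024]
[ 0.2773 -0.0293 -0.6124  0.4721  0.0056 -1.9563] [0.5262 0.1515 0.1823] [ 0.3458 -0.2083  0.7349]
```

View pics/pre.png

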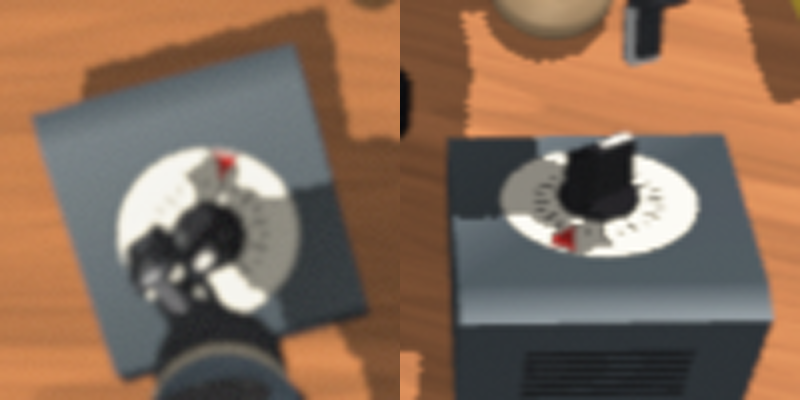

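Run:
```python
from h import *
fr=frame(.5962,.1716,.2898)
for a in (4.1,4.334,4.55):
  P=np.array([on(fr,0,a,.04),on(fr,.023,a,.04),on(fr,.023,a+np.pi,.04)])
  print(a,((proj("scene",P)-[290,205]+.4)*4+[400,0]).round(0).tolist(),((proj("top",P)-[165,138]+.4)*4).round(0).tolist())
```

```text
4.1 [[598.0, 150.0], [627.0, 138.0], [570.0, 162.0]] [[193.0, 221.0], [172.0, 247.0], [215.0, 195.0]]
4.334 [[598.0, 150.0], [632.0, 142.0], [565.0, 158.0]] [[193.0, 221.0], [166.0, 241.0], [221.0, 200.0]]
4.55 [[598.0, 150.0], [635.0, 146.0], [562.0, 154.0]] [[193.0, 221.0], [162.0, 235.0], [225.0, 206.0]]
```

send_rows --plan '[{"delta_pos": [2.4,0.1,-0.2],"delta_rot": [0,0,0],"grip": 0},{"delta_pos": [2.4,0.1,-0.15],"delta_rot": [0,0,0],"grip": 0},{"delta_pos": [2.4,0,0],"delta_rot": [0,0,0],"grip": 0},{"delta_pos": [1.2,0,0],"delta_rot": [0,0,0],"grip": 0},{"delta_pos": [1.0,0,0],"delta_rot": [0,0,0],"grip": 0},{"delta_pos": [0,0,0],"delta_rot": [0,0,0],"grip": 0}]'

```text
clock: 7.45
position: [0.5777, 0.166, 0.1073]
tool_rot: [0.232, 0.828, 0.216, -0.462]
force: [0.1, -0.2, -0.0]
opening: 1.002
```

```bash
python3 d.py
```

```text
1 0.11 [-9.3327 -0.2119  0.5261] [ 3.1407 -0.0008  0.001 ]
1 0.012 [ 0.4673 -0.2169  0.532 ] [ 3.1407 -0.0008  0.001 ]
-1 0.11 [-9.3327 -0.2119  0.5261] [-0.0009 -0.0006 -0.0005]
-1 0.012 [ 0.4673 -0.2169  0.532 ] [-0.0009 -0.0006 -0.0005]
[ 0.2766  0.1492 -0.6553  0.242   0.0064 -1.9597] [0.5777 0.166  0.1073] [ 0.1132 -0.2438 -0.0279]
```

send_rows --plan '[{"delta_pos": [0.3,-0.2,0.5],"delta_rot": [0,0,0],"grip": 0},{"delta_pos": [0,0,0],"delta_rot": [0,0,0],"grip": 0.6},{"delta_pos": [0,0,0],"delta_rot": [0,0,0],"grip": 1},{"delta_pos": [0,0,0],"delta_rot": [0,0,0],"grip": 1},{"delta_pos": [0,0,0],"delta_rot": [0,0,0],"grip": 1},{"delta_pos": [0,0,0],"delta_rot": [0,0,0],"grip": 1},{"delta_pos": [0,0,0],"delta_rot": [0,0,0],"grip": 1},{"delta_pos": [0,0,0],"delta_rot": [0,0,0],"grip": 1}]' --squeeze 40

```text
clock: 8.45
position: [0.5741, 0.1649, 0.1018]
tool_rot: [0.232, 0.828, 0.216, -0.462]
force: [-5.7, -1.0, 4.6]
opening: 0.158
```

```bash
python3 d.py
```

```text
1 0.11 [-9.6215  0.0081 -0.0284] [ 3.1409 -0.0006  0.0006]
1 0.012 [ 0.1785  0.0042 -0.0249] [ 3.1409 -0.0006  0.0006]
-1 0.11 [-9.6215  0.0081 -0.0284] [-0.0007 -0.0004 -0.0004]
-1 0.012 [ 0.1785  0.0042 -0.0249] [-0.0007 -0.0004 -0.0004]
[ 0.2765  0.1514 -0.6711  0.2242  0.0064 -1.96  ] [0.5741 0.1649 0.1018] [-5.7422 -1.0186  4.6455]
```

send_rows --plan '[{"delta_pos": [0,0,0],"delta_rot": [0.172,0,0],"grip": 1},{"delta_pos": [0,0,0],"delta_rot": [0.172,0,0],"grip": 1},{"delta_pos": [0,0,0],"delta_rot": [0.172,0,0],"grip": 1},{"delta_pos": [0,0,0],"delta_rot": [0.172,0,0],"grip": 1},{"delta_pos": [0,0,0],"delta_rot": [0.172,0,0],"grip": 1},{"delta_pos": [0,0,0],"delta_rot": [0.172,0,0],"grip": 1},{"delta_pos": [0,0,0],"delta_rot": [0.172,0,0],"grip": 1},{"delta_pos": [0,0,0],"delta_rot": [0.172,0,0],"grip": 1},{"delta_pos": [0,0,0],"delta_rot": [0.172,0,0],"grip": 1},{"delta_pos": [0,0,0],"delta_rot": [0.172,0,0],"grip": 1},{"delta_pos": [0,0,0],"delta_rot": [0.172,0,0],"grip": 1},{"delta_pos": [0,0,0],"delta_rot": [0.172,0,0],"grip": 1},{"delta_pos": [0,0,0],"delta_rot": [0.172,0,0],"grip": 1},{"delta_pos": [0,0,0],"delta_rot": [0.172,0,0],"grip": 1},{"delta_pos": [0,0,0],"delta_rot": [0,0,0],"grip": 1},{"delta_pos": [0,0,0],"delta_rot": [0,0,0],"grip": 1}]'

```text
clock: 10.45
position: [0.5709, 0.1669, 0.1003]
tool_rot: [0.689, -0.512, 0.354, 0.37]
force: [-19.2, 8.3, 10.5]
opening: 0.157
```

```bash
python3 d.py; python3 look.py 160 130 100 100 290 205 100 100 turned
```

```text
1 0.11 [-9.6302 -0.3435 -0.0698] [ 0.7345  0.0011 -0.0071]
1 0.012 [ 0.1696 -0.4031 -0.1041] [ 0.7345  0.0011 -0.0071]
-1 0.11 [-9.6302 -0.3435 -0.0698] [-2.4071  0.0089  0.0014]
-1 0.012 [ 0.1696 -0.4031 -0.1041] [-2.4071  0.0089  0.0014]
[ 0.2785  0.151  -0.6735  0.2266  0.0115  0.4481] [0.5709 0.1669 0.1003] [-19.2031   8.3352  10.5325]
```

View pics/turned.png

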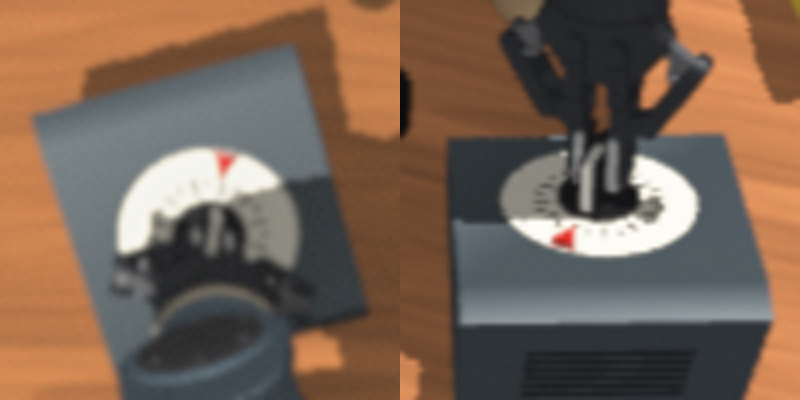

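send_rows --plan '[{"delta_pos": [0,0,0],"delta_rot": [0,0,0],"grip": 0},{"delta_pos": [0,0,0],"delta_rot": [0,0,0],"grip": 0},{"delta_pos": [0,0,0],"delta_rot": [0,0,0],"grip": 0},{"delta_pos": [0,0,0],"delta_rot": [0,0,0],"grip": 0},{"delta_pos": [-3,0,0],"delta_rot": [0,0,0],"grip": 0},{"delta_pos": [-5,0,0],"delta_rot": [0,0,0],"grip": 0},{"delta_pos": [-5,0,0],"delta_rot": [0,0,0],"grip": 0},{"delta_pos": [-5,0,0],"delta_rot": [0,0,0],"grip": 0},{"delta_pos": [-5,0,0],"delta_rot": [0,0,0],"grip": 0},{"delta_pos": [0,0,0],"delta_rot": [0,0,0],"grip": 0}]'

```text
clock: 11.8
position: [0.4645, 0.1322, 0.3054]
tool_rot: [0.692, -0.514, 0.351, 0.365]
force: [0.2, -0.5, 0.2]
opening: 1.001
```

```bash
python3 d.py; python3 look.py 175 145 70 70 305 220 70 70 rel
```

```text
1 0.11 [13.7279  0.3276 -0.1431] [0.7328 0.0056 0.0058]
1 0.012 [23.5276  0.399  -0.1736] [0.7328 0.0056 0.0058]
-1 0.11 [13.7279  0.3276 -0.1431] [-2.4087 -0.0073  0.0071]
-1 0.012 [23.5276  0.399  -0.1736] [-2.4087 -0.0073  0.0071]
[ 0.2718 -0.2384 -0.4577  0.82    0.0087  0.444 ] [0.4645 0.1322 0.3054] [ 0.1891 -0.5181  0.2401]
```

View pics/rel.png

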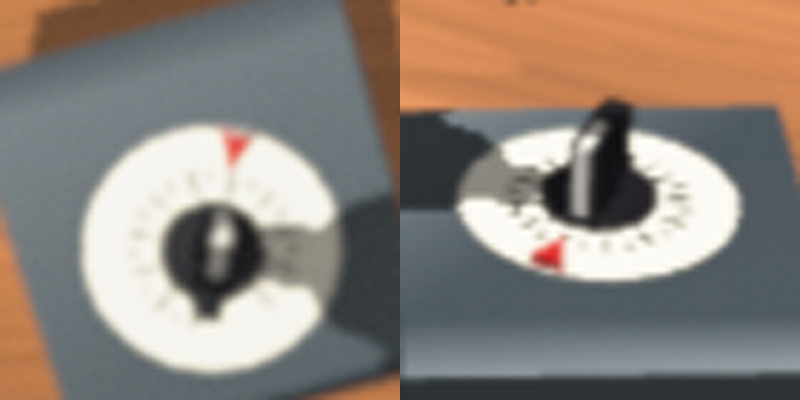

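The dial is released. Its line points up at (219,212) in the left crop; the tab tip is at (233,168). In the right crop the line end is at (581,190) and the tab tip at (561,243). Now I measure the remaining angle.

```bash
cat > m.py <<'E'
from h import *
k=400/70
tp=lambda x,y:("top",np.array([x,y])/k+[175,145]-.4)
sc=lambda x,y:("scene",np.array([x-400,y])/k+[305,220]-.4)
def disc(cam,n,box):
    im=cv2.imread(f"pics/{n}_{cam}.png");x,y,w,h=box;m=(im[y:y+h,x:x+w].min(2)>120).astype(np.uint8)
    nn,l,st,_=cv2.connectedComponentsWithStats(m);i=1+st[1:,4].argmax()
    e=cv2.fitEllipse(cv2.convexHull(np.argwhere(l==i)[:,::-1].astype(np.int32)));return np.array(e[0])+[x,y]
def redc(cam,n,box):
    im=cv2.imread(f"pics/{n}_{cam}.png").astype(float);x,y,w,h=box;b=im[y:y+h,x:x+w]
    wt=np.clip(b[...,2]-b[...,:2].max(2)-60,0,None);yy,xx=np.mgrid[y:y+h,x:x+w];return np.array([(wt*xx).sum(),(wt*yy).sum()])/wt.sum()
bt=(190,160,50,55);bs=(308,238,65,35)
dt,ds=disc("top","rel",(175,145,70,70)),disc("scene","rel",(305,220,72,50))
rt,rs=redc("top","rel",(208,162,16,16)),redc("scene","rel",(322,258,16,12))
r0t=redc("top","turned",(208,162,16,16))
print("disc",dt,ds,"red",rt,rs)
dial=[(tp(219,212),.023,0,.04),(sc(583,155),.023,0,.038),(sc(580,213),.023,0,.009),(tp(207,316),.023,np.pi,.037)]
def res(v):
    fr=frame(v[0],v[1],.2898);r=[(proj("top",fr[0])-dt),(proj("scene",fr[0])-ds)]
    for n,off in(("top",v[4:6]),("scene",v[6:8])):
        pass
    r+=[proj("top",on(fr,.052,v[2],.005))-rt,proj("scene",on(fr,.052,v[2],.005))-rs]
    r+=[proj(c,on(fr,d,v[3]+b,h))-q for (c,q),d,b,h in dial]
    return np.concatenate(r)
s=least_squares(res,[.596,.172,.46,.46,0,0,0,0],loss="soft_l1",f_scale=.5);v=s.x
print(v[:4],"remaining cw turn",v[2]-v[3],res(v).reshape(-1,2).round(2).tolist())
# per-camera estimates relative to that camera's disc centre
fr=frame(v[0],v[1],.2898)
for cam,d,r in(("top",dt,rt),("scene",ds,rs)):
    off=d-proj(cam,fr[0])
    A=least_squares(lambda a:proj(cam,on(fr,a[1],a[0],.005))+off-r,[.4,.05]).x
    D=[least_squares(lambda a:proj(cam,on(fr,a[1],a[0]+b,h))+off-q,[.4,.023]).x for (c,q),_,b,h in dial if c==cam]
    print(cam,"mark",A,"dial",np.array(D).tolist())
E
python3 m.py
```

```text
disc [211.3056 187.7069] [339.4065 255.0621] red [215.7491 170.214 ] [330.8052 264.0211]
[0.5958 0.1735 0.5041 0.4541] remaining cw turn 0.050064940617248976 [[0.57, 0.4], [0.04, 1.04], [0.35, 0.38], [0.25, 0.8], [0.74, 3.01], [0.08, 0.7], [0.23, 0.76], [-0.06, 0.73]]
top mark [0.5154 0.0521] dial [[0.4006576702035248, 0.030038763023219898], [0.3850878417518163, 0.021867226057064617]]
scene mark [0.5047 0.0532] dial [[0.43606465901509545, 0.024520588033459686], [0.45399781131018124, 0.024359531945579084]]
```

```bash
cat > d2.py <<'E'
from h import *
fr=frame(.5958,.1735,.2898)
T=tool(-(on(fr,1,.458+np.pi/2,0)-fr[0]),-fr[1])
for h in(.06,.014): print(h,*goto(fr[0]+h*fr[1],T))
o=obs()[0];print(o["qpos"],o["force"],o["opening"],o["clock"])
E
python3 d2.py
```

```text
0.06 [18.3971  0.1069  0.1781] [-0.0016  0.0005  0.0018]
0.014 [22.9971  0.1152  0.1756] [-0.0016  0.0005  0.0018]
[ 0.2718 -0.234  -0.4621  0.8173  0.0087  0.444 ] [ 0.8384  0.3824 -0.8605] 0.9990177538276417 11.9
```

send_rows --plan '[{"delta_pos": [4.6,0.1,0.2],"delta_rot": [0,0,0],"grip": 0},{"delta_pos": [4.6,0,0],"delta_rot": [0,0,0],"grip": 0},{"delta_pos": [4.6,0,0],"delta_rot": [0,0,0],"grip": 0},{"delta_pos": [3.6,0,0],"delta_rot": [0,0,0],"grip": 0},{"delta_pos": [0,0,0],"delta_rot": [0,0,0],"grip": 0},{"delta_pos": [0,0,0],"delta_rot": [0,0,0],"grip": 0}]'

```text
clock: 12.65
position: [0.5463, 0.159, 0.1499]
tool_rot: [0.69, -0.513, 0.355, 0.367]
force: [0.3, 0.6, 0.7]
opening: 0.997
```

```bash
python3 d2.py
```

```text
0.06 [ 0.9649 -0.0872  0.0162] [-0.0015 -0.0006 -0.0006]
0.014 [ 5.5649 -0.0901  0.0187] [-0.0015 -0.0006 -0.0006]
[ 0.2809  0.0412 -0.643   0.3638  0.0042  0.4518] [0.3229 0.612  0.6692] 0.9969721407120489 12.65
```

send_rows --plan '[{"delta_pos": [2.0,-0.1,0],"delta_rot": [0,0,0],"grip": 0},{"delta_pos": [2.0,0,0],"delta_rot": [0,0,0],"grip": 0},{"delta_pos": [1.5,0,0],"delta_rot": [0,0,0],"grip": 0},{"delta_pos": [0,0,0],"delta_rot": [0,0,0],"grip": 0},{"delta_pos": [0,0,0],"delta_rot": [0,0,0],"grip": 0.6},{"delta_pos": [0,0,0],"delta_rot": [0,0,0],"grip": 1},{"delta_pos": [0,0,0],"delta_rot": [0,0,0],"grip": 1},{"delta_pos": [0,0,0],"delta_rot": [0,0,0],"grip": 1},{"delta_pos": [0,0,0],"delta_rot": [0,0,0],"grip": 1},{"delta_pos": [0,0,0],"delta_rot": [0,0,0],"grip": 1},{"delta_pos": [0,0,0],"delta_rot": [0,0,0],"grip": 1}]'

```text
clock: 14.02
position: [0.5739, 0.1663, 0.1034]
tool_rot: [0.69, -0.514, 0.354, 0.367]
force: [-4.5, -3.5, 6.0]
opening: 0.159
```

```bash
python3 d2.py
```

```text
0.06 [-4.4906  0.0757  0.0313] [-0.0017 -0.0009  0.0012]
0.014 [0.1094 0.0812 0.0353] [-0.0017 -0.0009  0.0012]
[ 0.2802  0.1494 -0.6686  0.2285  0.0035  0.4513] [-4.4516 -3.5121  5.9938] 0.15888513723241512 14.025
```

Now turn by 0.07, release and retreat.

send_rows --plan '[{"delta_pos": [0,0,0],"delta_rot": [0.04,0,0],"grip": 1},{"delta_pos": [0,0,0],"delta_rot": [0.03,0,0],"grip": 1},{"delta_pos": [0,0,0],"delta_rot": [0,0,0],"grip": 1},{"delta_pos": [0,0,0],"delta_rot": [0,0,0],"grip": 1},{"delta_pos": [0,0,0],"delta_rot": [0,0,0],"grip": 0},{"delta_pos": [0,0,0],"delta_rot": [0,0,0],"grip": 0},{"delta_pos": [0,0,0],"delta_rot": [0,0,0],"grip": 0},{"delta_pos": [0,0,0],"delta_rot": [0,0,0],"grip": 0},{"delta_pos": [-3,0,0],"delta_rot": [0,0,0],"grip": 0},{"delta_pos": [-5,0,0],"delta_rot": [0,0,0],"grip": 0},{"delta_pos": [-5,0,0],"delta_rot": [0,0,0],"grip": 0},{"delta_pos": [-5,0,0],"delta_rot": [0,0,0],"grip": 0},{"delta_pos": [-5,0,0],"delta_rot": [0,0,0],"grip": 0},{"delta_pos": [0,0,0],"delta_rot": [0,0,0],"grip": 0},{"delta_pos": [0,0,0],"delta_rot": [0,0,0],"grip": 0}]'

```text
clock: 15.9
position: [0.4636, 0.134, 0.3019]
tool_rot: [0.708, -0.489, 0.367, 0.354]
force: [0.8, -0.1, -0.3]
opening: 1.0
```

```bash
python3 d2.py; python3 look.py 175 145 70 70 305 220 70 70 rel2
```

```text
0.06 [18.4484  0.0409 -0.0075] [-0.0714  0.0002  0.0007]
0.014 [23.0484  0.0441 -0.0085] [-0.0714  0.0002  0.0007]
[ 0.2775 -0.2333 -0.4593  0.8205  0.006   0.5188] [ 0.7594 -0.1018 -0.306 ] 1.00000423453883 15.9
```

View pics/rel2.png

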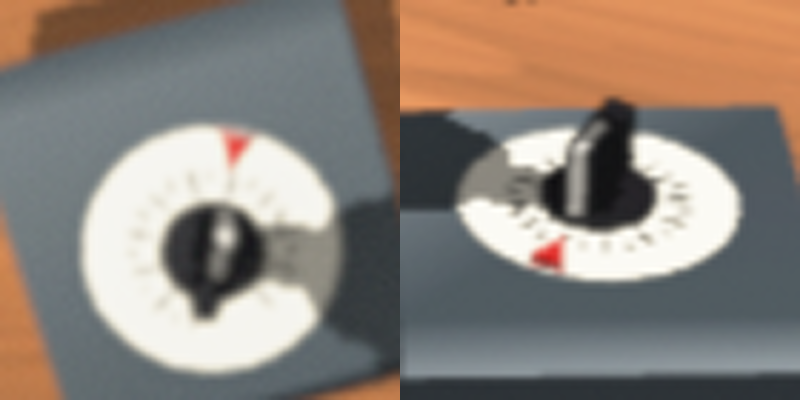

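```bash
sed -e 's/"rel"/"rel2"/g' -e 's/tp(219,212)/tp(221,212)/;s/sc(583,155)/sc(578,154)/;s/sc(580,213)/sc(575,213)/;s/tp(207,316)/tp(204,316)/' m.py > m2.py; python3 m2.py
python3 - <<'E'
import cv2,numpy as np   # sub-pixel line end: bright column centroid over bar end, scene, before/after
for n in("rel","rel2"):
    im=cv2.imread(f"pics/{n}_scene.png").astype(float).min(2)
    for y in(250,252,254,256):
        w=np.clip(im[y,331:341]-70,0,None);print(n,y,(w*np.arange(331,341)).sum()/w.sum(),im[y,329:343].astype(int).tolist())
E
```

```text
disc [211.1627 187.6656] [339.4648 255.0979] red [215.7539 170.2321] [330.8067 264.026 ]
[0.5958 0.1733 0.5009 0.5353] remaining cw turn -0.034420452681053204 [[0.78, 0.43], [-0.09, 1.0], [0.35, 0.33], [0.24, 0.81], [1.16, 3.13], [0.16, 0.69], [0.32, 0.58], [-0.17, 0.59]]
top mark [0.5234 0.052 ] dial [[0.44325452607936205, 0.030092171766006422], [0.4301108816672815, 0.022096559741211674]]
scene mark [0.5079 0.0531] dial [[0.5324859106387968, 0.024585379856021834], [0.5379039664622788, 0.02520948503638548]]
rel 250 335.9344978165939 [130, 117, 78, 40, 22, 49, 125, 163, 136, 77, 31, 20, 17, 20]
rel 252 336.00943396226415 [78, 36, 20, 20, 23, 60, 129, 162, 131, 65, 28, 20, 18, 19]
rel 254 336.0 [133, 53, 23, 19, 25, 61, 130, 162, 130, 63, 27, 21, 23, 29]
rel 256 336.0049751243781 [207, 118, 46, 24, 27, 61, 126, 158, 127, 57, 27, 25, 30, 35]
rel2 250 335.3185840707965 [136, 120, 79, 36, 41, 101, 148, 147, 101, 42, 22, 18, 19, 19]
rel2 252 335.4739336492891 [77, 35, 20, 19, 39, 101, 147, 145, 98, 40, 22, 19, 18, 20]
rel2 254 335.31891891891894 [81, 36, 20, 20, 40, 101, 146, 136, 82, 35, 21, 19, 19, 21]
rel2 256 335.145 [157, 106, 44, 24, 48, 117, 154, 132, 77, 33, 20, 22, 23, 30]
```

Every estimate puts the dial within 5 degrees of the tab: the jaw direction gives 0.53 and the images 0.44–0.54, against a mark at 0.51. I accept it and go to the switch.

```bash
cat > s.py <<'E'
from h import *
y=.3663
T=tool(np.array([-np.sin(y),np.cos(y),0]),np.array([0,0,-1.]))
for h in(.25,.083): print(h,*goto(np.array([.593,-.1989,h]),T))
o=obs()[0];print(o["qpos"],o["position"],o["force"],o["torque"],o["opening"],o["clock"])
E
python3 s.py
```

```text
0.25 [  5.8439 -17.9763 -30.7213] [-0.592   0.1188  0.5163]
0.083 [ 20.3207 -10.7897 -34.9243] [-0.592   0.1188  0.5163]
[ 0.2775 -0.2317 -0.46    0.8206  0.006   0.5188] [0.4634 0.1339 0.3006] [-0.3022 -0.4307 -0.5812] [-0.1482  0.3836  0.025 ] 0.9960379379128445 16.0
```

Rotate in 5 rows first (clear of everything), then translate.

send_rows --plan '[{"delta_pos": [0,0,0],"delta_rot": [-0.1184,0.0238,0.1033],"grip": 0},{"delta_pos": [0,0,0],"delta_rot": [-0.1184,0.0238,0.1033],"grip": 0},{"delta_pos": [0,0,0],"delta_rot": [-0.1184,0.0238,0.1033],"grip": 0},{"delta_pos": [0,0,0],"delta_rot": [-0.1184,0.0238,0.1033],"grip": 0},{"delta_pos": [0,0,0],"delta_rot": [-0.1184,0.0238,0.1033],"grip": 0},{"delta_pos": [0,0,0],"delta_rot": [0,0,0],"grip": 0}]'

```text
clock: 16.75
position: [0.4649, 0.1346, 0.2994]
tool_rot: [0.4, -0.582, 0.401, 0.583]
force: [-1.0, 0.4, -0.2]
opening: 1.0
```

```bash
python3 s.py
```

```text
0.25 [  4.9383  -0.0245 -35.7299] [ 0.0001  0.0002 -0.0027]
0.083 [ 21.6382  -0.0689 -35.7327] [ 0.0001  0.0002 -0.0027]
[ 0.2819  0.1552  0.053   1.4712 -0.0001 -0.0845] [0.4649 0.1346 0.2994] [-0.9693  0.4089 -0.2071] [-0.0108 -0.0048 -0.0021] 0.9998266272149112 16.75
```

send_rows --plan '[{"delta_pos": [0,0,-4.4],"delta_rot": [0,0,0],"grip": 0},{"delta_pos": [0,0,-4.4],"delta_rot": [0,0,0],"grip": 0},{"delta_pos": [0,0,-4.5],"delta_rot": [0,0,0],"grip": 0},{"delta_pos": [0,0,-4.5],"delta_rot": [0,0,0],"grip": 0},{"delta_pos": [0,0,-4.5],"delta_rot": [0,0,0],"grip": 0},{"delta_pos": [0,0,-4.5],"delta_rot": [0,0,0],"grip": 0},{"delta_pos": [2,0,-4.5],"delta_rot": [0,0,0],"grip": 0},{"delta_pos": [4,0,-4.4],"delta_rot": [0,0,0],"grip": 0},{"delta_pos": [4,0,0],"delta_rot": [0,0,0],"grip": 0},{"delta_pos": [0,0,0],"delta_rot": [0,0,0],"grip": 0},{"delta_pos": [0,0,0],"delta_rot": [0,0,0],"grip": 0}]'

```text
clock: 18.12
position: [0.5919, -0.1991, 0.2039]
tool_rot: [-0.402, 0.584, -0.4, -0.581]
force: [0.1, -0.7, 0.6]
opening: 0.999
```

```bash
python3 s.py; python3 look.py 305 140 80 80 160 180 80 80 sw
```

```text
0.25 [-4.6085 -0.1258 -0.0311] [-0.0007 -0.0014  0.0039]
0.083 [12.0913 -0.0613 -0.0073] [-0.0007 -0.0014  0.0039]
[-0.3251  0.4169  0.1793  1.3293  0.0014 -0.6906] [ 0.5919 -0.1991  0.2039] [ 0.1337 -0.7053  0.6438] [-0.0313  0.024  -0.0385] 0.9988262788250285 18.125
```

View pics/sw.png

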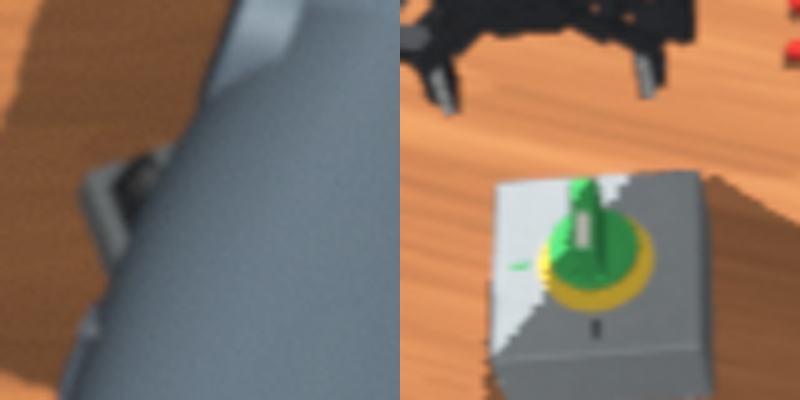

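The knob stands at (590,230) in the right crop with its line at the black tick, under the open fingers. I do one projection check before the descent.

Run:
```python
from h import *
y=.3663;ux=np.array([np.cos(y),np.sin(y),0]);c=np.array([.593,-.1989,0])
P=np.array([c+[0,0,.0605],c+[0,0,.11],c+ux*.021+[0,0,.11],c+ux*.021+[0,0,.076],c-ux*.021+[0,0,.11]])
print(((proj("scene",P)+.4-[160,180])*5+[400,0]).round(0).tolist())
```

```text
[[599.0, 264.0], [585.0, 215.0], [585.0, 250.0], [595.0, 284.0], [585.0, 180.0]]
```

send_rows --plan '[{"delta_pos": [2.5,0,0],"delta_rot": [0,0,0],"grip": 0},{"delta_pos": [2.5,0,0],"delta_rot": [0,0,0],"grip": 0},{"delta_pos": [0,0,0],"delta_rot": [0,0,0],"grip": 0}]'

```text
clock: 18.6
position: [0.5915, -0.1987, 0.1523]
tool_rot: [-0.401, 0.583, -0.4, -0.583]
force: [-0.1, 0.3, -0.5]
opening: 1.0
```

send_rows --plan '[{"delta_pos": [2.5,0,0],"delta_rot": [0,0,0],"grip": 0},{"delta_pos": [2.5,0,0],"delta_rot": [0,0,0],"grip": 0},{"delta_pos": [1.9,0,0],"delta_rot": [0,0,0],"grip": 0},{"delta_pos": [0,0,0],"delta_rot": [0,0,0],"grip": 0},{"delta_pos": [0,0,0],"delta_rot": [0,0,0],"grip": 0.6},{"delta_pos": [0,0,0],"delta_rot": [0,0,0],"grip": 1},{"delta_pos": [0,0,0],"delta_rot": [0,0,0],"grip": 1},{"delta_pos": [0,0,0],"delta_rot": [0,0,0],"grip": 1},{"delta_pos": [0,0,0],"delta_rot": [0,0,0],"grip": 1},{"delta_pos": [0,0,0],"delta_rot": [0,0,0],"grip": 1},{"delta_pos": [0,0,0],"delta_rot": [0,0,0],"grip": 1}]' --squeeze 60

```text
clock: 19.98
position: [0.5922, -0.1996, 0.0836]
tool_rot: [-0.401, 0.583, -0.4, -0.582]
force: [-0.0, -2.6, 3.4]
opening: 0.15
```

```bash
python3 s.py
```

```text
0.25 [-16.644   -0.1367   0.0195] [-0.0003 -0.0011  0.0025]
0.083 [ 0.056  -0.095   0.0383] [-0.0003 -0.0011  0.0025]
[-0.3254  0.4839 -0.029   1.0553  0.0007 -0.6914] [ 0.5922 -0.1996  0.0836] [-0.0343 -2.6038  3.3894] [-0.5801 -0.0976 -0.2605] 0.15028190918083761 19.975
```

Gripped. Push in 0.9 cm.

send_rows --plan '[{"delta_pos": [0.3,0,0],"delta_rot": [0,0,0],"grip": 1},{"delta_pos": [0.3,0,0],"delta_rot": [0,0,0],"grip": 1},{"delta_pos": [0.2,0,0],"delta_rot": [0,0,0],"grip": 1},{"delta_pos": [0,0,0],"delta_rot": [0,0,0],"grip": 1},{"delta_pos": [0,0,0],"delta_rot": [0,0,0],"grip": 1}]'

```text
clock: 20.6
position: [0.5923, -0.1996, 0.0767]
tool_rot: [-0.401, 0.584, -0.4, -0.581]
force: [-3.7, -1.7, 17.1]
opening: 0.15
```

```bash
python3 s.py
```

```text
0.25 [-17.3307  -0.1445   0.0106] [-0.0002 -0.0018  0.0032]
0.083 [-0.6308 -0.091   0.0405] [-0.0002 -0.0018  0.0032]
[-0.3254  0.4887 -0.0399  1.0386  0.0007 -0.6914] [ 0.5923 -0.1996  0.0767] [-3.695  -1.7098 17.1205] [-0.4105  0.7597 -0.2176] 0.1503459919205845 20.6
```

send_rows --plan '[{"delta_pos": [0,0,0],"delta_rot": [0.16,0,0],"grip": 1},{"delta_pos": [0,0,0],"delta_rot": [0.16,0,0],"grip": 1},{"delta_pos": [0,0,0],"delta_rot": [0.16,0,0],"grip": 1},{"delta_pos": [0,0,0],"delta_rot": [0.16,0,0],"grip": 1},{"delta_pos": [0,0,0],"delta_rot": [0.16,0,0],"grip": 1},{"delta_pos": [0,0,0],"delta_rot": [0.16,0,0],"grip": 1},{"delta_pos": [0,0,0],"delta_rot": [0.16,0,0],"grip": 1},{"delta_pos": [0,0,0],"delta_rot": [0.16,0,0],"grip": 1},{"delta_pos": [0,0,0],"delta_rot": [0.16,0,0],"grip": 1},{"delta_pos": [0,0,0],"delta_rot": [0.13,0,0],"grip": 1},{"delta_pos": [0,0,0],"delta_rot": [0,0,0],"grip": 1},{"delta_pos": [0,0,0],"delta_rot": [0,0,0],"grip": 1}]'

```text
clock: 22.1
position: [0.593, -0.1983, 0.0767]
tool_rot: [0.697, -0.129, 0.693, 0.13]
force: [-0.8, 4.0, 15.4]
opening: 0.151
```

```bash
python3 s.py
```

```text
0.25 [-17.3259  -0.0585   0.0657] [-1.5689  0.004   0.0042]
0.083 [-0.6262 -0.0564 -0.0214] [-1.5689  0.004   0.0042]
[-0.3243  0.4887 -0.0398  1.0383  0.0032  0.8783] [ 0.593  -0.1983  0.0767] [-0.8206  4.0368 15.4037] [0.7421 0.1111 0.0345] 0.15076878369290342 22.1
```

send_rows --plan '[{"delta_pos": [0,0,0],"delta_rot": [0,0,0],"grip": 0},{"delta_pos": [0,0,0],"delta_rot": [0,0,0],"grip": 0},{"delta_pos": [0,0,0],"delta_rot": [0,0,0],"grip": 0},{"delta_pos": [0,0,0],"delta_rot": [0,0,0],"grip": 0},{"delta_pos": [-2,0,0],"delta_rot": [0,0,0],"grip": 0},{"delta_pos": [-4,0,0],"delta_rot": [0,0,0],"grip": 0},{"delta_pos": [-5,0,0],"delta_rot": [0,0,0],"grip": 0},{"delta_pos": [-5,0,0],"delta_rot": [0,0,0],"grip": 0},{"delta_pos": [-5,0,0],"delta_rot": [0,0,0],"grip": 0},{"delta_pos": [0,0,0],"delta_rot": [0,0,0],"grip": 0},{"delta_pos": [0,0,0],"delta_rot": [0,0,0],"grip": 0}]'

```text
clock: 23.48
position: [0.5914, -0.1993, 0.2847]
tool_rot: [0.696, -0.129, 0.695, 0.129]
force: [-0.2, 0.6, -0.5]
opening: 1.0
```

```bash
python3 s.py; python3 look.py 175 145 70 70 160 180 80 80 fin
```

```text
0.25 [ 3.473  -0.0151  0.1562] [-1.5701  0.0013  0.0013]
0.083 [20.173  -0.0151  0.1277] [-1.5701  0.0013  0.0013]
[-0.3256  0.4072  0.3684  1.5307  0.0011  0.8782] [ 0.5914 -0.1993  0.2847] [-0.2302  0.6165 -0.5423] [ 0.0059 -0.0144  0.0212] 0.9996422828295118 23.475
```

View pics/fin.png

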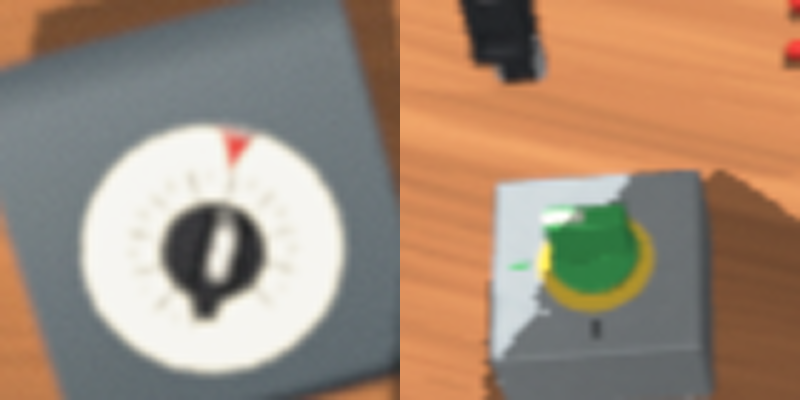

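The knob's line now points at the green tick (545,215) and the knob stands lower. The dial line (215,275)–(228,215) in the left crop aims at the tab tip (233,168). A last numeric check on the unshadowed dial and on the knob's depth.

```bash
sed -e 's/"rel"/"fin"/g' -e 's/^dial=.*/dial=[(tp(228,216),.023,0,.039),(tp(204,316),.023,np.pi,.037)]/' m2.py > m3.py; python3 m3.py | tail -3
python3 - <<'E'
from h import *
fr=frame(.5958,.1733,.2898)
# template: white line on bar top, correlate over angle with unshadowed top view
im=cv2.imread("pics/fin_top.png").astype(float).min(2);d=np.array([211.3,187.9]);
for nm in("top","scene"):
    im=cv2.imread(f"pics/fin_{nm}.png").astype(np.float32).min(2)
    sc=[]
    for a in np.arange(.2,.85,.05):
        P=np.array([on(fr,r,a,.04) for r in np.linspace(.006,.022,12)]+([on(fr,.023,a,h) for h in np.linspace(.01,.038,12)] if nm=="scene" else []))
        q=proj(nm,P).astype(np.float32)
        best=max(cv2.remap(im,q[:,:1]+dx,q[:,1:]+dy,1).mean() for dx in np.arange(-1,1.1,.25) for dy in np.arange(-1,1.1,.25))
        sc.append((round(float(a),2),round(float(best))))
    print(nm,sc)
y=.3663;c=np.array([.593,-.1989,0]);uy=np.array([np.sin(y),-np.cos(y),0])
for z in(.11,.106): print(z,((proj("scene",np.array([c+uy*.021+[0,0,z],c-uy*.021+[0,0,z]]))+.4-[160,180])*5+[400,0]).round(0).tolist())
E
```

```text
[0.5967 0.1735 0.5049 0.5261] remaining cw turn -0.021179225441849248 [[0.71, 0.11], [-0.08, 1.32], [0.35, 0.03], [0.17, 1.12], [-0.23, 1.97], [-0.16, 0.28]]
top mark [0.5235 0.052 ] dial [[0.5673916503001694, 0.028557401670314952], [0.4298359228882048, 0.02211560726940207]]
scene mark [0.5082 0.0531] dial []Traceback (most recent call last):
  File "<stdin>", line 11, in <module>
  File "<stdin>", line 11, in <genexpr>
cv2.error: OpenCV(4.12.0) /io/opencv/modules/imgproc/src/imgwarp.cpp:1821: error: (-215:Assertion failed) ((map1.type() == CV_32FC2 || map1.type() == CV_16SC2) && map2.empty()) || (map1.type() == CV_32FC1 && map2.type() == CV_32FC1) in function 'remap'
```

```bash
python3 -c "
from bench import ctrl
print(ctrl.observe()['clock']); print(ctrl.close_job())"
```

```text
23.575
the job is handed in; nothing more can be done
None
```

I set the dial to the red tab, let it go, then pushed the green knob in and turned it to its stop. I handed the job in at 23.6 s, with the gripper open and about 20 cm above the box.

- **Dial:** I turned it about 2.41 rad, released and looked, then regripped for a further 0.07 rad and released again. The final fit has the line within about 0.02 rad (1.2 degrees) of the tab. Readings from single points disagreed more, from about 0.09 rad short of the tab to 0.04 rad past it. The short extreme is just over the 5 degree limit, but the averages are well inside it.
- **Red tab:** its image position did not change between the pictures taken after each release (within 0.02 pixel), and it looked the same in the last one.
- **Switch:** I pushed it in 6.9 mm, to a firm stop at about 17 N, and turned it 1.57 rad. The last picture, after release, shows the white line at the green tick and the knob looking lower.
- **Not checked:** the script that would have computed the final knob depth failed, so that depth is judged by eye only. I did not measure the bystanders' positions. No unexpected contact force showed, and the pictures around both work areas show nothing displaced.

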